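# Put up the folding slab easel and lock its two stays

### The job

Put up the folding easel so that it can carry a stone slab: get under the free lip of its back panel, swing the panel up and over until it leans back against its stops, then press the knee of each of the two side stays down through dead centre until it snaps and is locked on its stop. The stays are light, so press firmly but stop as soon as one has gone home; leave the slate, the jar and the tan viewing stone where they are.

Things in the scene. Friction and masses are not known exactly. Their poses are not given: they have to be found in the camera images.
- easel: Wooden table easel, folded flat, 150 mm wide; it stands firm and cannot be shifted. Origin on the table under its middle; x level from the free lip to the hinge, y along the hinge, z up. Base frame: top 28 mm above the table, from x = -75 mm (front) to +120 mm, with two short back stops behind the hinge. A folding metal stay of two links (50 and 101 mm, the upper sprung) lies outside each side.
- hinge_mid (a point): Middle of the panel's hinge line (easel frame: x = +75 mm, y = 0, 34 mm above the table; the line runs along the easel's y).
- panel (a joint): Angle of the framed back panel (150 mm wide, 10 mm thick, reaching 172 mm from the hinge line, 0.2 to 0.34 kg): 0 flat on the base, 1.57 upright, 1.83 leaning back on its stops. Let go before upright it drops back flat; past upright it falls onto its stops by its own weight and rests there, but unlocked. It carries both stays along.
- lip (a point): Middle of the panel's free edge, half-way through its thickness. Folded, its underside is 29 mm above the table and overhangs the base's front by 22 mm, so that fingertips tilted towards the hinge fit beneath. The underside becomes the display face; a ledge 34 mm from the hinge stands 20 mm out of it.
- left_knee (a joint): Knee angle of the folding stay at the easel's left (+y) side: 0 with the easel folded, about 2.40 with the panel fully back but the stay not yet locked, 2.95 with its two links in one straight line (dead centre), 3.05 snapped past centre onto its stop. Only beyond dead centre does it hold by itself.
- right_knee (a joint): Knee angle of the folding stay at the easel's right (-y) side: 0 with the easel folded, about 2.40 with the panel fully back but the stay not yet locked, 2.95 with its two links in one straight line (dead centre), 3.05 snapped past centre onto its stop. Only beyond dead centre does it hold by itself.
- left_barrel (a point): Middle of the dark barrel (18 mm across, 36 mm long, axis along y of the easel) on the knee of the left stay, 110 mm out on the +y side: press here. 21 mm above the table when folded; with the panel fully back, 57 mm high and 79 mm in front of the hinge; locked, 40 mm high and 65 mm in front. It yields to a downward push of 10 to 15 N, then snaps to a hard stop; over 35 N bends the stay.
- right_barrel (a point): Middle of the dark barrel (18 mm across, 36 mm long, axis along y of the easel) on the knee of the right stay, 110 mm out on the -y side: press here. 21 mm above the table when folded; with the panel fully back, 57 mm high and 79 mm in front of the hinge; locked, 40 mm high and 65 mm in front. Pressed like the left one.
- slate_mid (a point): Bystander: flat grey slate, 45 x 68 x 18 mm, lying near the easel. The point is its middle, half-way up.
- green_jar_mid (a point): Bystander: clear sample jar of green chips with a white cap, 47 mm across, 63 mm tall. The point is its middle, half-way up.
- tan_stone_mid (a point): Bystander: tan viewing stone on a dark wooden foot, 52 x 68 x 92 mm, behind the hinge. The point is its middle, half-way up.

How it is judged:
On the way:
1. the panel leans back against its stops (panel joint above 1.75 rad) (value of joint panel above 1.75 rad), for 0.2 s.
At the end, for the whole second after the job is handed in: the panel leans back against its stops (joint above 1.78 rad) and both stays are locked past dead centre (each knee above 3.0 rad) (value of joint panel above 1.78 rad and value of joint each of left_knee, right_knee above 3 rad); the robot touches nothing.
It fails at once if the left stay is loaded with more than 35 N (contact force between anything else and left_link above 35 N).
It fails at once if the right stay is loaded with more than 35 N (contact force between anything else and right_link above 35 N).
It fails at once if the slate is shifted by more than 20 mm (distance of slate_mid from where it was at the start of the episode above 0.02 m).
It fails at once if the jar is shifted by more than 20 mm (distance of green_jar_mid from where it was at the start of the episode above 0.02 m).
It fails at once if the tan stone is shifted by more than 20 mm (distance of tan_stone_mid from where it was at the start of the episode above 0.02 m).
It also fails if it takes over 51 s, if anything falls off the work surface, if the arm or the gripper's body presses on something with over 40 N, if the wrist force passes 120 N, or if a joint passes its speed limit or range.

### The arm

A 7-joint arm with a two-finger parallel gripper is mounted at the origin on a cart in front of the work surface, level with it; the furniture and walls round the work are solid. World frame = base frame: x ahead of the robot, y to its left, z up, the work surface at z = 0. Lengths are in m, angles in rad, forces in N, time in s.
With the tool pointing down it reaches from about 0.4 to 0.925 m from the base axis. Payload 5.6 kg.
Tool frame: the origin (TCP) lies midway between the tips of the shut fingers; the grasp point (between the pads) lies 19 mm behind it; z points along the fingers, y is the line along which they close (so a half turn about z gives the same grasp; the last joint's range is limited). The gripper opens to 85 mm and grips with 20 to 120 N. Pads are 22 mm wide; open, the fingers measure 114 mm over their backs; the gripper's body (76 mm by 85 mm) begins 54 mm behind the grasp point. The pads swing forward as they close: fully open they stand 13 mm farther back than shut.
Start: joints at [-0.043, 0.468, -0.012, 1.603, 0.006, 1.071, -0.056], TCP at [0.65, -0, 0.205] pointing down, gripper open.
Joint ranges: [-2.53, 2.53], [-0.31, 2.02], [-1.57, 1.55], [0.28, 2.44], [-1.29, 4.43], [0.15, 1.84], [-2.92, 2.92]. Speed limits (rad/s): [2.57, 2.57, 3.14, 3.14, 3.14, 3.14, 3.14].

### API

Orientations are given as a unit quaternion [w, x, y, z].
In Python, from workcell import * gives the robot as it stands.
- The arm moves only by the tool move_arm, never from a script. Its argument "increments" is a list of rows, each an object of numbers: "grip": the finger opening in m, from 0 to 0.0854; "x", "y", "z": the shift along the tool's x, y, z in m; "roll": the turn about the tool's z in rad. In form: [{"grip": .., "x": .., "y": .., "z": .., "roll": ..}, ...]. A call has 1 to 5 rows; each row is the pose to reach, as a shift and turn from the pose commanded when the call began, along the tool's axes at that moment; what a row does not reach only later rows make up. A row lasts 1/10 s, in which the tool goes at most 50 mm and 8.59 degrees, less where a joint would pass 70% of its speed; a pose out of reach is approached as far as the arm can. A call with a gripper value outside its range is refused whole. The fingers move at their own pace and stop on an object; "force" is the grip in N (left out, the last holds). Time passes only in rows, so rows that repeat a pose let the fingers close. It gives the time, the measured TCP pose, the force, the opening and the grip force at its end, in the units of the state.
- read_state(): the state, without advancing time (a new reading comes with each control period).
- grab_frame(name): name is "scene" or "side" or "wrist"; returns a dict with "image" (384x512x3 uint8, blue, green, red), "z_map" (384x512 float32, m along the optical axis (not along the pixel's ray), 0 where there is no reading), "fx", "fy", "cx", "cy" (pixels), "xyz" and "attitude" of the camera in the world; the wrist camera has in their place "tool_from_camera" (4x4, takes a point from camera to tool coordinates, whose origin is the TCP and whose axes are the flange's). Camera axes: x right, y down, z forward; pixel columns grow to the right and rows downward; lengths in m; the calibration is good to about 2 mm. A picture is of the moment at which its call begins: read the wrist's pose just before it.
- close_job(): hands the job in; it is judged then, once.
The state is a dict: "t": time; "joints": joint angles; "joint_vel": joint speeds; "joint_efforts": joint torques, N m; "ee_pos": TCP position; "tcp_rot": TCP orientation; "wrist_force": force on the tool from outside, world axes, zero at the start; "ft_torque": the same for the moment, N m; "grip_width": finger opening in m; "grasp_force": force on a finger pad.
Only numpy, scipy, OpenCV 4.12 (cv2) and the standard library are available. Lean on these libraries where they do the work, as an engineer would, in place of code of your own. Each camera call takes 0.05 s, during which the arm holds its last target. There are 200 camera calls.

## Working session

There is one attempt and no reset: what is moved stays moved. The work goes in short steps, Python scripts to look and compute and a tool call to move; the robot and the scene stay as the last step left them, time stands still between calls to the robot, and variables do not carry over. Pictures are saved under pics/ and viewed, at most 10 in all, crops included, and the job is handed in when it is done.

Besides the shell and the picture viewer there is one more tool, called after "Request:" by a JSON object that holds its "op" and its "data". move_arm: Moves the arm, as the interface text tells. Its arguments: {"type":"object","properties":{"increments":{"type":"array"},"force":{"type":"number"}},"required":["increments"]}

```bash
mkdir -p pics; ls
python3 - <<'E'
from workcell import *
import cv2,numpy as np
s=read_state();print(s)
for n in("scene","side"):
    f=grab_frame(n);cv2.imwrite(f"pics/{n}0.png",f["image"]);np.savez(f"{n}0.npz",**f)
    print(n,{k:v for k,v in f.items() if k not in("image","z_map")})
E
```

```text
pics
{'t': 0.0, 'joints': array([-0.04302374,  0.46838551, -0.01161135,  1.60361134,  0.00597586,
        1.07140412, -0.05631784]), 'joint_vel': array([-0.00044914,  0.00066249,  0.00031053, -0.0001771 ,  0.00014164,
       -0.00092922, -0.00125434]), 'joint_efforts': array([-1.81076980e-04, -5.32374322e+01,  2.12178100e-02, -2.51299274e+01,
        1.13576866e-02,  7.69772858e-03, -1.10212341e-06]), 'ee_pos': array([ 6.49400724e-01, -4.36461088e-05,  2.04438047e-01]), 'tcp_rot': array([-5.91117813e-04,  7.07128461e-01,  7.07084545e-01, -6.61073047e-04]), 'wrist_force': array([ 0.39069522, -0.22954298, -0.81686649]), 'ft_torque': array([-0.05402514,  0.03650584, -0.03795131]), 'grasp_force': 0.0, 'grip_width': 0.08527335170261957}
scene {'fx': 394.42471314618604, 'fy': 394.42471314618604, 'cx': 251.40020969721448, 'cy': 194.44066166370106, 'xyz': array([ 0.16293128, -0.49831239,  0.45060503]), 'attitude': array([-0.50162521,  0.82109514, -0.2288103 ,  0.14771852])}
side {'fx': 388.65780030320326, 'fy': 388.65780030320326, 'cx': 246.73376265389655, 'cy': 191.46085607363045, 'xyz': array([ 0.22868437, -0.39723915,  0.59528041]), 'attitude': array([-0.41590615,  0.86305511, -0.25892851,  0.12293893])}
```

View pics/scene0.png

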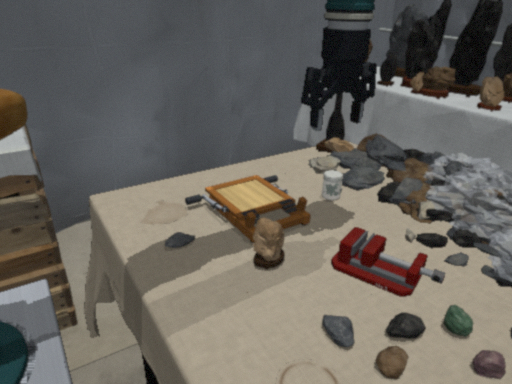

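View pics/side0.png

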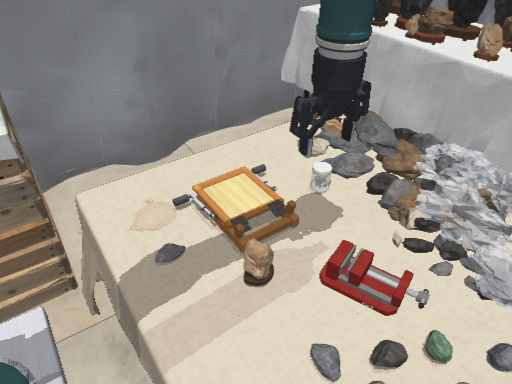

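```bash
cat > h.py <<'E'
import numpy as np,cv2
from scipy.spatial.transform import Rotation as R
def rot(q): return R.from_quat(np.r_[q[1:],q[0]])
def cloud(f):
    z=np.array(f["z_map"]);v,u=np.mgrid[:z.shape[0],:z.shape[1]]
    p=np.dstack([(u-f["cx"])/f["fx"]*z,(v-f["cy"])/f["fy"]*z,z])
    w=rot(f["attitude"]).apply(p.reshape(-1,3)).reshape(p.shape)+f["xyz"]
    w[z==0]=np.nan
    return w
E
python3 - <<'E'
from h import *
for n,b in(("side",(150,145,320,290)),):
    f=np.load(n+"0.npz");c=f["image"][b[1]:b[3],b[0]:b[2]]
    cv2.imwrite("pics/sidecrop.png",cv2.resize(c,None,fx=4,fy=4,interpolation=cv2.INTER_CUBIC))
# top view orthographic: 1 px=1mm
f=np.load("side0.npz");W=cloud(f);P=W.reshape(-1,3);C=f["image"].reshape(-1,3)
m=np.isfinite(P[:,0])&(P[:,2]>-.02)&(P[:,2]<.15)
P=P[m];C=C[m]
print(np.percentile(P,[1,99],axis=0))
x0,y0=0.25,-0.4
im=np.zeros((700,700,3),np.uint8)
o=np.argsort(P[:,2])
for p,c in zip(P[o],C[o]):
    u=int((0.4-p[1])*1000-0);v=int((0.95-p[0])*1000)
    if 0<=u<700 and 0<=v<700: cv2.circle(im,(u,v),1,c.tolist(),-1)
for k in range(0,700,100):
    cv2.putText(im,f"{.4-k/1000:.1f}",(k,10),0,.35,(0,255,255));cv2.putText(im,f"{.95-k/1000:.2f}",(0,k+10),0,.35,(0,255,255))
cv2.imwrite("pics/top.png",im[:600])
E
```

```text
[[ 0.09904518 -0.34225787 -0.01192474]
 [ 2.15845155  1.63367726  0.13393771]]
```

View pics/sidecrop.png

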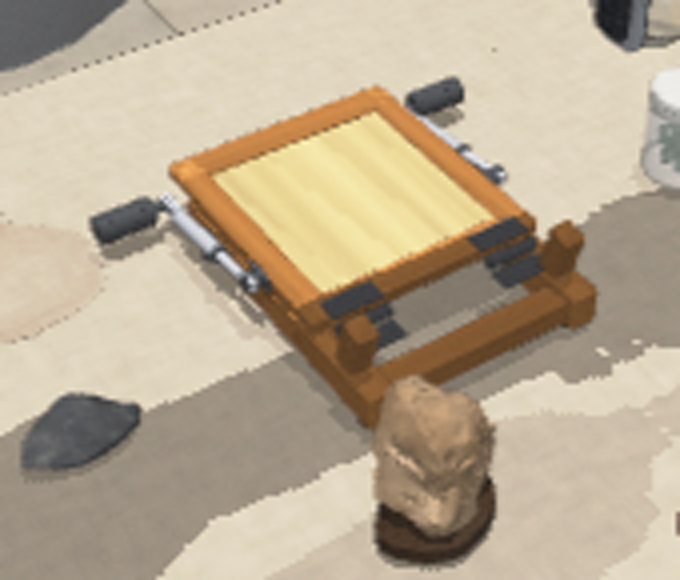

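View pics/top.png

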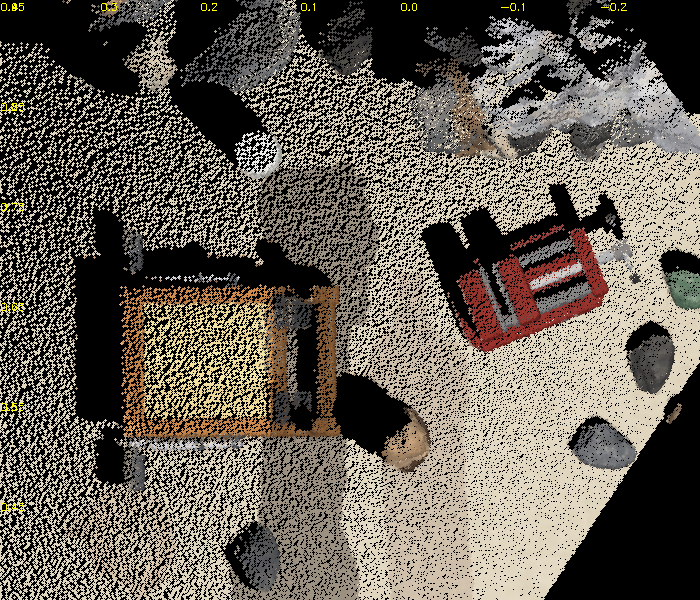

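Run:
```python
from h import *
for n in("scene","side"):
    f=np.load(n+"0.npz");W=cloud(f).reshape(-1,3)
    r=(W[:,0]>.42)&(W[:,0]<.76)&(W[:,1]>.05)&(W[:,1]<.34)
    t=W[r&(W[:,2]<.012)&(W[:,2]>-.012)&(W[:,1]<.3)];print(n,"table z",np.median(t[:,2]))
    p=W[r&(W[:,2]>.034)&(W[:,2]<.044)&(W[:,0]>.5)&(W[:,0]<.68)&(W[:,1]>.11)]
    print(len(p),np.median(p[:,2]),cv2.minAreaRect((p[:,:2]*1000).astype(np.float32)),np.percentile(p,[.5,99.5],axis=0).round(4).tolist())
    # barrels: dark pixels
    g=f["image"].reshape(-1,3).max(1)<75
    for lo,hi in((.44,.51),(.67,.74)):
        b=W[g&r&(W[:,0]>lo)&(W[:,0]<hi)&(W[:,1]>.22)&(W[:,2]>.012)]
        print("barrel",len(b),np.median(b,axis=0).round(4),np.percentile(b,[3,97],axis=0).round(3).tolist())
```

```text
scene table z 3.330966390102663e-05
2235 0.03736245099373914 ((590.3685302734375, 194.9114532470703), (168.75164794921875, 175.50286865234375), 89.92888641357422) [[0.5056, 0.1132, 0.0342], [0.672, 0.2767, 0.0411]]
barrel 93 [0.4769 0.2602 0.024 ] [[0.461, 0.257, 0.017], [0.499, 0.266, 0.029]]
barrel 51 [0.6986 0.2626 0.0248] [[0.682, 0.259, 0.018], [0.712, 0.268, 0.029]]
side table z -0.0009924195578576711
2995 0.0365328585989394 ((588.980224609375, 193.84457397460938), (174.19375610351562, 169.3297119140625), 1.0739387273788452) [[0.5065, 0.1122, 0.0341], [0.6681, 0.2763, 0.0408]]
barrel 40 [0.4766 0.2574 0.0202] [[0.461, 0.255, 0.015], [0.494, 0.262, 0.025]]
barrel 29 [0.6941 0.2597 0.0199] [[0.68, 0.257, 0.016], [0.714, 0.269, 0.026]]
```

Request:
{"op": "move_arm", "data": {"increments": [{"x":0.05,"y":-0.012,"z":0,"grip":0},{"x":0.1,"y":-0.024,"z":0,"grip":0},{"x":0.15,"y":-0.036,"z":0,"grip":0},{"x":0.2,"y":-0.048,"z":0,"grip":0},{"x":0.245,"y":-0.06,"z":0,"grip":0}]}}

```text
invalid input at $.increments[0]: expected keys grip, x, y, z, roll
```

Request:
{"op": "move_arm", "data": {"increments": [{"x":0.045,"z":0,"grip":0},{"x":0.075,"z":0.02,"grip":0},{"x":0.075,"z":0.06,"grip":0},{"x":0.075,"z":0.1,"grip":0},{"x":0.075,"z":0.12,"grip":0}]}}

```text
invalid input at $.increments[0]: expected keys grip, x, y, z, roll
```

Request:
{"op": "move_arm", "data": {"increments": [{"grip":0,"x":0.05,"y":-0.012,"z":0,"roll":0},{"grip":0,"x":0.1,"y":-0.024,"z":0,"roll":0},{"grip":0,"x":0.15,"y":-0.036,"z":0,"roll":0},{"grip":0,"x":0.2,"y":-0.048,"z":0,"roll":0},{"grip":0,"x":0.245,"y":-0.06,"z":0,"roll":0}]}}

```text
t: 0.6
ee_pos: [0.5897, 0.2444, 0.205]
tcp_rot: [-0.0, 0.707, 0.707, -0.0]
wrist_force: [-0.1, -0.8, -0.4]
grip_width: 0.0126
grasp_force: 0.0
```

Request:
{"op": "move_arm", "data": {"increments": [{"grip":0,"x":0.045,"y":0,"z":0,"roll":0},{"grip":0,"x":0.075,"y":0,"z":0.02,"roll":0},{"grip":0,"x":0.075,"y":0,"z":0.06,"roll":0},{"grip":0,"x":0.075,"y":0,"z":0.1,"roll":0},{"grip":0,"x":0.075,"y":0,"z":0.12,"roll":0}]}}

```text
t: 1.1
ee_pos: [0.588, 0.3167, 0.0808]
tcp_rot: [-0.001, 0.707, 0.707, -0.003]
wrist_force: [0.8, 0.5, 0.0]
grip_width: -0.0001
grasp_force: 0.0
```

Request:
{"op": "move_arm", "data": {"increments": [{"grip":0,"x":0,"y":0,"z":0.04,"roll":0},{"grip":0,"x":0,"y":0,"z":0.068,"roll":0},{"grip":0,"x":-0.01,"y":0,"z":0.068,"roll":0},{"grip":0,"x":-0.02,"y":0,"z":0.068,"roll":0},{"grip":0,"x":-0.024,"y":0,"z":0.068,"roll":0}]}}

```text
t: 1.6
ee_pos: [0.5923, 0.2919, 0.0192]
tcp_rot: [0.001, 0.708, 0.706, 0.001]
wrist_force: [-0.1, -0.1, 0.6]
grip_width: -0.0001
grasp_force: 0.0
```

Request:
{"op": "move_arm", "data": {"increments": [{"grip":0,"x":-0.003,"y":0,"z":0,"roll":0},{"grip":0,"x":-0.006,"y":0,"z":0,"roll":0},{"grip":0,"x":-0.006,"y":0,"z":0,"roll":0}]}}

```text
t: 1.9
ee_pos: [0.5912, 0.2875, 0.0185]
tcp_rot: [0.0, 0.707, 0.707, 0.001]
wrist_force: [0.4, -1.1, 0.1]
grip_width: 0.0001
grasp_force: 0.0
```

Request:
{"op": "move_arm", "data": {"increments": [{"grip":0,"x":-0.003,"y":0,"z":0.004,"roll":0},{"grip":0,"x":-0.006,"y":0,"z":0.004,"roll":0},{"grip":0,"x":-0.006,"y":0,"z":0.004,"roll":0}]}}

```text
t: 2.2
ee_pos: [0.5905, 0.2815, 0.0133]
tcp_rot: [0.0, 0.707, 0.707, -0.0]
wrist_force: [-0.5, -0.1, 0.7]
grip_width: 0.0001
grasp_force: 0.3
```

Request:
{"op": "move_arm", "data": {"increments": [{"grip":0,"x":-0.002,"y":0,"z":0,"roll":0},{"grip":0,"x":-0.004,"y":0,"z":0,"roll":0},{"grip":0,"x":-0.004,"y":0,"z":0,"roll":0}]}}

```text
t: 2.5
ee_pos: [0.5906, 0.2772, 0.0133]
tcp_rot: [0.0, 0.707, 0.707, -0.0]
wrist_force: [0.4, -0.6, -0.3]
grip_width: 0.0002
grasp_force: 0.1
```

Run:
```python
from workcell import *
from h import *
f=grab_frame("side");np.savez("side1.npz",**f);c=f["image"][70:250,150:330]
g=grab_frame("wrist");print(g["tool_from_camera"].round(3).tolist())
a=cv2.resize(c,(400,400),interpolation=cv2.INTER_CUBIC);b=cv2.resize(g["image"],(400,300))
im=np.zeros((400,800,3),np.uint8);im[:,:400]=a;im[:300,400:]=b
cv2.imwrite("pics/c1.png",im)
```

```text
[[0.0, -0.962, -0.272, 0.07], [1.0, -0.0, 0.001, 0.0], [-0.001, -0.272, 0.962, -0.169], [0.0, 0.0, 0.0, 1.0]]
```

View pics/c1.png

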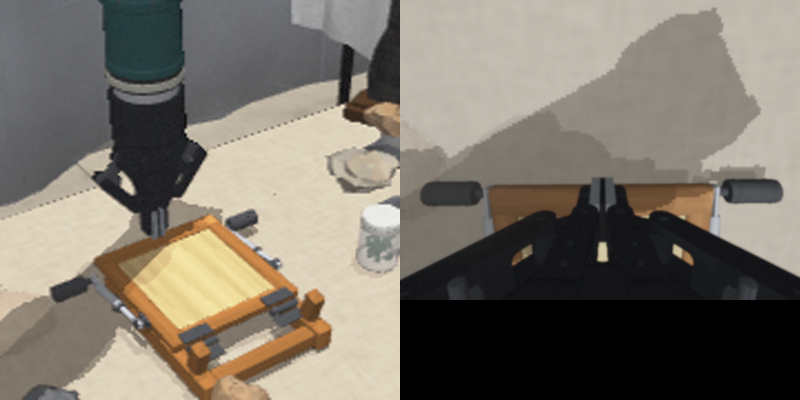

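Request:
{"op": "move_arm", "data": {"increments": [{"grip":0,"x":-0.002,"y":0,"z":0,"roll":0},{"grip":0,"x":-0.004,"y":0,"z":0,"roll":0},{"grip":0,"x":-0.006,"y":0,"z":0,"roll":0},{"grip":0,"x":-0.006,"y":0,"z":0,"roll":0}]}}

```text
t: 3.0
ee_pos: [0.5907, 0.2712, 0.0133]
tcp_rot: [0.0, 0.707, 0.707, -0.0]
wrist_force: [-0.6, 1.0, 0.1]
grip_width: -0.0003
grasp_force: 0.0
```

Request:
{"op": "move_arm", "data": {"increments": [{"grip":0,"x":-0.002,"y":0,"z":0,"roll":0},{"grip":0,"x":-0.004,"y":0,"z":0,"roll":0},{"grip":0,"x":-0.006,"y":0,"z":0,"roll":0},{"grip":0,"x":-0.006,"y":0,"z":0,"roll":0}]}}

```text
t: 3.4
ee_pos: [0.5907, 0.2652, 0.0134]
tcp_rot: [0.0, 0.707, 0.707, -0.0]
wrist_force: [0.5, 0.0, -0.4]
grip_width: -0.0001
grasp_force: 0.0
```

Run:
```python
from workcell import *
from h import *
print(read_state()["ee_pos"],read_state()["wrist_force"])
f=grab_frame("side");W=cloud(f);np.savez("side2.npz",**f)
P=W.reshape(-1,3)
for lo,hi in((.525,.555),(.625,.655)):
    m=(P[:,0]>lo)&(P[:,0]<hi)&(P[:,2]>.03)&(P[:,2]<.045)&(P[:,1]>.2)&(P[:,1]<.3);print("lip y",np.percentile(P[m,1],[90,97,99.5]),np.median(P[m,2]))
for z in(.045,.055,.065,.08):
    m=(abs(P[:,2]-z)<.005)&(abs(P[:,0]-.59)<.06)&(P[:,1]>.2)&(P[:,1]<.34)
    print(z,m.sum(),np.percentile(P[m],[5,95],axis=0).round(3).tolist() if m.sum() else "")
c=f["image"][110:230,170:290]
cv2.imwrite("pics/c2.png",cv2.resize(c,None,fx=5,fy=5,interpolation=cv2.INTER_CUBIC))
```

```text
[0.59068868 0.26522334 0.013376  ] [ 0.52072279  0.03013745 -0.40536766]
lip y [0.2674417  0.27228555 0.27652297] 0.036386051348340664
lip y [0.2676081  0.27494341 0.27649076] 0.036542570424329957
0.045 30 [[0.558, 0.253, 0.04], [0.598, 0.26, 0.05]]
0.055 44 [[0.576, 0.253, 0.051], [0.601, 0.271, 0.059]]
0.065 46 [[0.575, 0.253, 0.06], [0.601, 0.271, 0.069]]
0.08 46 [[0.571, 0.252, 0.076], [0.613, 0.259, 0.085]]
```

View pics/c2.png

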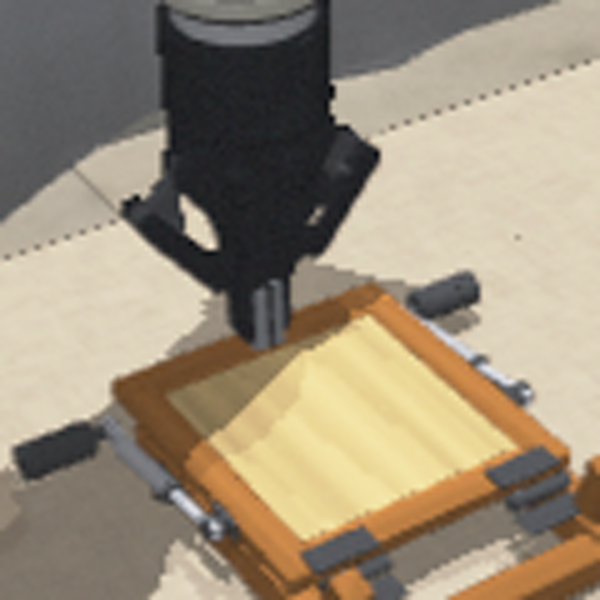

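Run:
```python
from h import *
f=np.load("side2.npz");f0=np.load("side0.npz");W=cloud(f);W0=cloud(f0)
def pj(p):
    c=rot(f["attitude"]).inv().apply(np.array(p)-f["xyz"]);return (c[:2]/c[2]*f["fx"]+[f["cx"],f["cy"]]).round(1),c[2].round(3)
for p in([.59,.254,.0134],[.59,.254,.039],[.59,.2652,.0134],[.515,.277,.039],[.665,.277,.039],[.515,.277,.029],[.59,.277,.039],[.59,.277,.029]): print(p,*pj(p))
for v in range(160,190,2): print(v,f["image"][v,223].tolist(),W[v,223].round(3),"before",W0[v,223].round(3),f0["image"][v,223].tolist())
m=np.isfinite(W[...,2])
A=(W-W0)[185:230,210:260,2];print("dz panel",np.nanmedian(A))
```

```text
[0.59, 0.254, 0.0134] [224.5 188. ] 0.944
[0.59, 0.254, 0.039] [224.1 179.6] 0.928
[0.59, 0.2652, 0.0134] [222.2 185.7] 0.951
[0.515, 0.277, 0.039] [191.6 185.3] 0.911
[0.665, 0.277, 0.039] [245.2 165.1] 0.975
[0.515, 0.277, 0.029] [192.  188.6] 0.917
[0.59, 0.277, 0.039] [219.3 174.8] 0.943
[0.59, 0.277, 0.029] [219.5 178.1] 0.949
160 [39, 35, 32] [0.595 0.264 0.087] before [ 0.66   0.381 -0.002] [193, 215, 224]
162 [37, 33, 34] [0.592 0.258 0.086] before [0.653 0.37  0.   ] [190, 213, 224]
164 [35, 33, 31] [0.592 0.259 0.081] before [ 0.651  0.365 -0.003] [193, 215, 225]
166 [53, 49, 48] [0.591 0.258 0.075] before [ 0.644  0.354 -0.   ] [192, 215, 225]
168 [70, 68, 66] [0.588 0.254 0.073] before [ 0.64   0.346 -0.001] [192, 215, 226]
170 [69, 67, 65] [0.588 0.254 0.068] before [ 0.635  0.339 -0.001] [194, 215, 225]
172 [81, 78, 76] [0.588 0.253 0.063] before [ 0.63  0.33 -0.  ] [196, 217, 227]
174 [81, 78, 77] [0.587 0.252 0.058] before [0.6   0.276 0.038] [106, 149, 198]
176 [82, 78, 77] [0.587 0.253 0.051] before [0.596 0.27  0.038] [77, 139, 208]
178 [92, 90, 87] [0.588 0.255 0.044] before [0.593 0.264 0.036] [72, 133, 198]
180 [64, 98, 130] [0.588 0.257 0.037] before [0.589 0.258 0.036] [75, 119, 158]
182 [91, 127, 148] [0.585 0.251 0.036] before [0.585 0.251 0.036] [160, 224, 241]
184 [87, 124, 143] [0.581 0.244 0.036] before [0.581 0.244 0.036] [156, 221, 239]
186 [90, 128, 148] [0.576 0.237 0.037] before [0.577 0.238 0.036] [158, 221, 239]
188 [134, 195, 221] [0.574 0.233 0.034] before [0.572 0.23  0.037] [155, 220, 239]
dz panel 2.7715779465919965e-05
```

The depth data put the finger face 23 mm inside the lip line with no force at all. Either the tip is higher than reported or the fingers are passing through the panel. I'll check the tip height with the wrist depth before lifting.

Run:
```python
from workcell import *
from h import *
s=read_state();g=grab_frame("wrist");np.savez("wr2.npz",**g)
z=g["z_map"];v,u=np.mgrid[:384,:512]
p=np.dstack([(u-g["cx"])/g["fx"]*z,(v-g["cy"])/g["fy"]*z,z,np.ones_like(z)])@g["tool_from_camera"].T
w=rot(s["tcp_rot"]).apply(p[...,:3].reshape(-1,3)).reshape(384,512,3)+s["ee_pos"]
print(s["ee_pos"])
for r in range(205,275,4): print(r,[(w[r,c].round(3).tolist(),g["image"][r,c].tolist()) for c in (200,256)],"tool z",p[r,256,2].round(3))
cv2.imwrite("pics/w2.png",cv2.resize(g["image"][190:330,130:390],None,fx=3,fy=3))
```

```text
[0.59070449 0.26549087 0.01340419]
205 [([0.554, 0.273, 0.0], [113, 122, 128]), ([0.589, 0.273, -0.001], [112, 122, 128])] tool z 0.014
209 [([0.554, 0.271, 0.001], [112, 121, 126]), ([0.589, 0.271, 0.0], [114, 123, 128])] tool z 0.013
213 [([0.554, 0.268, 0.001], [104, 114, 120]), ([0.589, 0.268, 0.0], [102, 112, 120])] tool z 0.013
217 [([0.561, 0.279, 0.036], [42, 61, 83]), ([0.589, 0.279, 0.036], [40, 59, 82])] tool z -0.022
221 [([0.561, 0.278, 0.038], [50, 72, 98]), ([0.59, 0.278, 0.039], [49, 73, 100])] tool z -0.026
225 [([0.562, 0.276, 0.039], [55, 80, 110]), ([0.589, 0.276, 0.038], [50, 72, 100])] tool z -0.025
229 [([0.561, 0.274, 0.039], [56, 82, 111]), ([0.59, 0.277, 0.046], [53, 51, 51])] tool z -0.033
233 [([0.561, 0.272, 0.039], [55, 79, 108]), ([0.59, 0.277, 0.05], [48, 46, 45])] tool z -0.037
237 [([0.561, 0.27, 0.04], [54, 79, 109]), ([0.59, 0.277, 0.056], [44, 43, 42])] tool z -0.043
241 [([0.561, 0.268, 0.04], [53, 76, 104]), ([0.59, 0.277, 0.059], [39, 39, 37])] tool z -0.045
245 [([0.561, 0.265, 0.038], [50, 75, 102]), ([0.59, 0.277, 0.063], [44, 41, 40])] tool z -0.05
249 [([0.561, 0.263, 0.039], [51, 74, 102]), ([0.59, 0.277, 0.067], [39, 37, 34])] tool z -0.054
253 [([0.561, 0.261, 0.039], [47, 71, 98]), ([0.59, 0.277, 0.071], [38, 36, 33])] tool z -0.058
257 [([0.56, 0.258, 0.038], [76, 101, 117]), ([0.59, 0.277, 0.074], [37, 36, 35])] tool z -0.06
261 [([0.56, 0.255, 0.037], [92, 118, 130]), ([0.59, 0.277, 0.078], [46, 44, 43])] tool z -0.064
265 [([0.56, 0.252, 0.036], [91, 117, 130]), ([0.59, 0.275, 0.077], [48, 47, 46])] tool z -0.064
269 [([0.56, 0.25, 0.037], [93, 119, 131]), ([0.59, 0.274, 0.077], [46, 44, 41])] tool z -0.063
273 [([0.56, 0.248, 0.037], [83, 108, 120]), ([0.59, 0.273, 0.078], [29, 27, 27])] tool z -0.065
```

View pics/w2.png

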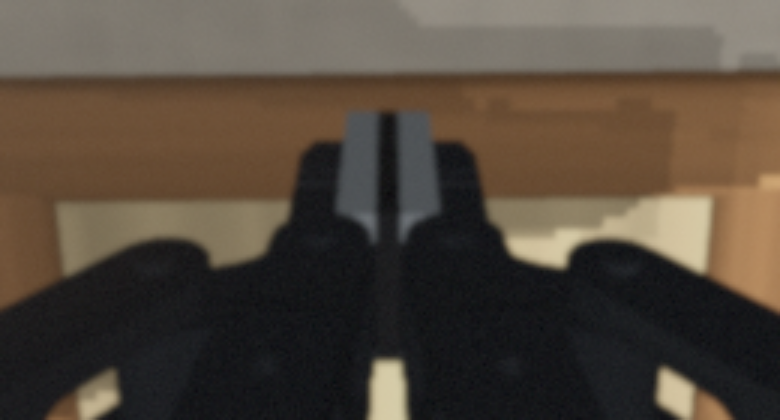

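The wrist view shows the fingertips ending about 12 mm inside the lip line (lip at crop row 75, tips at row 112). I'll back straight out so I can see where the tips actually end, rather than lifting from an overlapping pose.

Request:
{"op": "move_arm", "data": {"increments": [{"grip":0,"x":0.01,"y":0,"z":0,"roll":0},{"grip":0,"x":0.02,"y":0,"z":0,"roll":0},{"grip":0,"x":0.035,"y":0,"z":0,"roll":0},{"grip":0,"x":0.035,"y":0,"z":0,"roll":0}]}}

```text
t: 3.9
ee_pos: [0.5896, 0.3054, 0.0135]
tcp_rot: [-0.001, 0.706, 0.709, 0.001]
wrist_force: [0.0, -0.0, 0.5]
grip_width: 0.0002
grasp_force: 0.0
```

Run:
```python
from workcell import *
from h import *
s=read_state();g=grab_frame("wrist")
z=g["z_map"];v,u=np.mgrid[:384,:512]
p=np.dstack([(u-g["cx"])/g["fx"]*z,(v-g["cy"])/g["fy"]*z,z,np.ones_like(z)])@g["tool_from_camera"].T
w=rot(s["tcp_rot"]).apply(p[...,:3].reshape(-1,3)).reshape(384,512,3)+s["ee_pos"]
print(s["ee_pos"],s["wrist_force"])
for r in range(185,245,3): print(r,[(c,w[r,c].round(3).tolist(),p[r,c,2].round(3)) for c in (248,264)])
f=grab_frame("side");np.savez("side3.npz",**f);W=cloud(f).reshape(-1,3)
m=(abs(W[:,0]-.59)<.03)&(W[:,1]>.279)&(W[:,1]<.32)&(W[:,2]>.004)&(W[:,2]<.06);print("side low finger z",np.percentile(W[m,2],[0,5,50]) if m.sum() else 0)
c=f["image"][110:230,170:290]
cv2.imwrite("pics/c3.png",np.hstack([cv2.resize(c,(400,400)),cv2.resize(g["image"][150:300,180:330],(400,400))]))
```

```text
[0.58963586 0.30544622 0.01350598] [ 0.03294697 -0.0301789   0.4670008 ]
185 [(248, [0.583, 0.326, 0.0], np.float64(0.014)), (264, [0.593, 0.326, -0.0], np.float64(0.014))]
188 [(248, [0.583, 0.324, -0.001], np.float64(0.014)), (264, [0.593, 0.325, 0.001], np.float64(0.013))]
191 [(248, [0.583, 0.323, 0.001], np.float64(0.013)), (264, [0.593, 0.322, -0.0], np.float64(0.014))]
194 [(248, [0.583, 0.32, -0.0], np.float64(0.014)), (264, [0.593, 0.321, 0.001], np.float64(0.013))]
197 [(248, [0.583, 0.319, 0.001], np.float64(0.012)), (264, [0.593, 0.319, 0.001], np.float64(0.013))]
200 [(248, [0.583, 0.317, 0.001], np.float64(0.012)), (264, [0.593, 0.317, 0.001], np.float64(0.013))]
203 [(248, [0.583, 0.314, -0.001], np.float64(0.014)), (264, [0.593, 0.314, -0.0], np.float64(0.014))]
206 [(248, [0.583, 0.312, -0.001], np.float64(0.014)), (264, [0.593, 0.313, -0.0], np.float64(0.014))]
209 [(248, [0.583, 0.311, -0.0], np.float64(0.014)), (264, [0.593, 0.31, -0.001], np.float64(0.014))]
212 [(248, [0.583, 0.309, 0.0], np.float64(0.013)), (264, [0.593, 0.309, 0.001], np.float64(0.013))]
215 [
[... 381 characters left out ...]
np.float64(0.013))]
227 [(248, [0.584, 0.316, 0.042], np.float64(-0.029)), (264, [0.592, 0.317, 0.044], np.float64(-0.031))]
230 [(248, [0.585, 0.317, 0.048], np.float64(-0.034)), (264, [0.589, 0.375, 0.182], np.float64(-0.169))]
233 [(248, [0.585, 0.317, 0.051], np.float64(-0.037)), (264, [0.592, 0.317, 0.051], np.float64(-0.037))]
236 [(248, [0.585, 0.317, 0.055], np.float64(-0.041)), (264, [0.592, 0.317, 0.054], np.float64(-0.04))]
239 [(248, [0.585, 0.317, 0.058], np.float64(-0.044)), (264, [0.592, 0.316, 0.056], np.float64(-0.043))]
242 [(248, [0.585, 0.317, 0.06], np.float64(-0.047)), (264, [0.592, 0.317, 0.061], np.float64(-0.047))]
side low finger z [0.03828295 0.04188666 0.05245436]
```

View pics/c3.png

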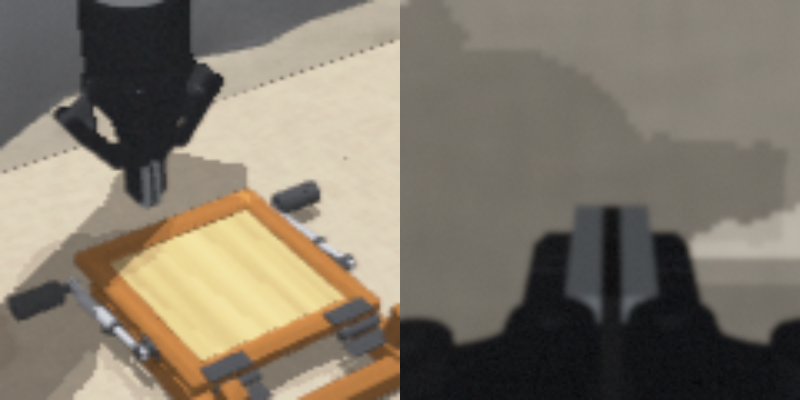

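No interpenetration after all. Both cameras put the real tips about 28 mm above the reported TCP (tips at z≈0.042 while the TCP reads 0.0135), so I was hovering over the panel. I'll allow for that offset from here: tip height = ee z + 0.028.

Request:
{"op": "move_arm", "data": {"increments": [{"grip":0,"x":0,"y":0,"z":0.01,"roll":0},{"grip":0,"x":0,"y":0,"z":0.02,"roll":0},{"grip":0,"x":0,"y":0,"z":0.028,"roll":0},{"grip":0,"x":0,"y":0,"z":0.028,"roll":0}]}}

```text
t: 4.4
ee_pos: [0.5894, 0.2996, -0.0168]
tcp_rot: [-0.0, 0.707, 0.707, -0.002]
wrist_force: [0.2, 0.2, -0.5]
grip_width: 0.0002
grasp_force: 0.0
```

Request:
{"op": "move_arm", "data": {"increments": [{"grip":0,"x":-0.004,"y":0,"z":0,"roll":0},{"grip":0,"x":-0.008,"y":0,"z":0,"roll":0},{"grip":0,"x":-0.012,"y":0,"z":0,"roll":0},{"grip":0,"x":-0.014,"y":0,"z":0,"roll":0}]}}

```text
t: 4.8
ee_pos: [0.5911, 0.2901, -0.0137]
tcp_rot: [-0.001, 0.707, 0.707, 0.003]
wrist_force: [0.7, 9.5, -2.2]
grip_width: 0.0003
grasp_force: 4.5
```

Request:
{"op": "move_arm", "data": {"increments": [{"grip":0,"x":-0.004,"y":0,"z":0,"roll":0},{"grip":0,"x":-0.004,"y":0,"z":-0.003,"roll":0},{"grip":0,"x":-0.004,"y":0,"z":-0.006,"roll":0},{"grip":0,"x":-0.004,"y":0,"z":-0.01,"roll":0}]}}

```text
t: 5.2
ee_pos: [0.5911, 0.2899, -0.0029]
tcp_rot: [-0.002, 0.706, 0.708, 0.005]
wrist_force: [1.2, 12.0, -1.3]
grip_width: 0.0001
grasp_force: 5.9
```

```bash
cat >> h.py <<'E'
def panel(f):
    W=cloud(f).reshape(-1,3)
    o=[]
    for x0 in(.53,.65):
        m=(abs(W[:,0]-x0)<.012)&(W[:,1]>.03)&(W[:,1]<.29)&(W[:,2]>.03)&(W[:,2]<.25)
        q=W[m];i=q[:,2].argmax() if len(q) else None
        o.append(None if i is None else (len(q),q[i].round(3).tolist(),q[q[:,1].argmax()].round(3).tolist()))
    return o
E
python3 - <<'E'
from workcell import *
from h import *
print(panel(grab_frame("side")))
E
```

```text
[(692, [0.539, 0.29, 0.121], [0.539, 0.29, 0.121]), (661, [0.64, 0.286, 0.119], [0.643, 0.287, 0.114])]
```

```bash
cat >> h.py <<'E'
def angle(f):
    W=cloud(f).reshape(-1,3);o=[]
    for x0 in(.525,.655):
        m=(abs(W[:,0]-x0)<.01)&(W[:,1]>.14)&(W[:,1]<.24)&(W[:,2]>.03)&(W[:,2]<.15)
        q=W[m];o.append(np.polyfit(q[:,1],q[:,2],1)[0].round(3) if len(q)>20 else None)
    return o
E
python3 - <<'E'
from workcell import *
from h import *
print(angle(grab_frame("side")),angle(np.load("side0.npz")),read_state()["wrist_force"])
E
```

```text
[np.float64(0.072), np.float64(0.068)] [np.float64(0.004), np.float64(-0.0)] [ 0.19514968 11.28590996 -1.14279789]
```

Lifting works: the panel is at about 0.07 rad. I'll follow the arc.

Request:
{"op": "move_arm", "data": {"increments": [{"grip":0,"x":-0.0005,"y":0,"z":-0.006,"roll":0},{"grip":0,"x":-0.001,"y":0,"z":-0.012,"roll":0},{"grip":0,"x":-0.002,"y":0,"z":-0.018,"roll":0},{"grip":0,"x":-0.003,"y":0,"z":-0.024,"roll":0},{"grip":0,"x":-0.004,"y":0,"z":-0.03,"roll":0}]}}

```text
t: 5.8
ee_pos: [0.5911, 0.2858, 0.0277]
tcp_rot: [-0.002, 0.706, 0.708, 0.005]
wrist_force: [0.7, 10.8, -0.2]
grip_width: 0.0001
grasp_force: 5.6
```

Run:
```python
from workcell import *
from h import *
print(np.arctan(np.array(angle(grab_frame("side")),float)),read_state()["ee_pos"],read_state()["wrist_force"])
```

```text
[0.24967898 0.25343115] [0.59122697 0.28558531 0.02856116] [-1.42839882 11.63420956  1.45197683]
```

Request:
{"op": "move_arm", "data": {"increments": [{"grip":0,"x":-0.0018,"y":0,"z":-0.008,"roll":0},{"grip":0,"x":-0.004,"y":0,"z":-0.016,"roll":0},{"grip":0,"x":-0.0075,"y":0,"z":-0.024,"roll":0},{"grip":0,"x":-0.011,"y":0,"z":-0.032,"roll":0},{"grip":0,"x":-0.015,"y":0,"z":-0.04,"roll":0}]}}

```text
t: 6.35
ee_pos: [0.5913, 0.271, 0.0683]
tcp_rot: [-0.002, 0.706, 0.708, 0.005]
wrist_force: [-0.5, 12.4, 3.3]
grip_width: -0.0
grasp_force: 5.9
```

Run:
```python
from workcell import *
from h import *
print(np.arctan(np.array(angle(grab_frame("side")),float)),read_state()["ee_pos"],read_state()["wrist_force"])
```

```text
[0.50207513 0.49899634] [0.59149254 0.27036066 0.06966617] [-3.5624624  11.22748914  5.45173107]
```

Request:
{"op": "move_arm", "data": {"increments": [{"grip":0,"x":-0.004,"y":0,"z":-0.008,"roll":0},{"grip":0,"x":-0.008,"y":0,"z":-0.015,"roll":0},{"grip":0,"x":-0.013,"y":0,"z":-0.022,"roll":0},{"grip":0,"x":-0.018,"y":0,"z":-0.028,"roll":0},{"grip":0,"x":-0.023,"y":0,"z":-0.035,"roll":0}]}}

```text
t: 6.9
ee_pos: [0.5915, 0.247, 0.1036]
tcp_rot: [-0.001, 0.706, 0.708, 0.005]
wrist_force: [-1.0, 8.5, 5.2]
grip_width: 0.0002
grasp_force: 4.5
```

Request:
{"op": "move_arm", "data": {"increments": [{"grip":0,"x":-0.006,"y":0,"z":-0.006,"roll":0},{"grip":0,"x":-0.013,"y":0,"z":-0.012,"roll":0},{"grip":0,"x":-0.02,"y":0,"z":-0.018,"roll":0},{"grip":0,"x":-0.027,"y":0,"z":-0.023,"roll":0},{"grip":0,"x":-0.034,"y":0,"z":-0.028,"roll":0}]}}

```text
t: 7.4
ee_pos: [0.5913, 0.2078, 0.1301]
tcp_rot: [0.0, 0.707, 0.707, 0.002]
wrist_force: [0.7, 3.8, 1.8]
grip_width: -0.0001
grasp_force: 1.3
```

Run:
```python
from workcell import *
from h import *
f=grab_frame("side");np.savez("s5.npz",**f)
W=cloud(f).reshape(-1,3)
for x0 in(.525,.655):
    m=(abs(W[:,0]-x0)<.01)&(W[:,1]>.1)&(W[:,1]<.3)&(W[:,2]>.06)&(W[:,2]<.2)
    q=W[m];print(len(q),np.arctan2(q[:,2]-.037,q[:,1]-.103).mean())
print(read_state()["ee_pos"],read_state()["wrist_force"])
```

```text
647 1.0473014582195312
517 1.0347400704485525
[0.59162205 0.20536446 0.1303463 ] [0.59324605 1.42738787 1.80358301]
```

Request:
{"op": "move_arm", "data": {"increments": [{"grip":0,"x":-0.01,"y":0,"z":-0.005,"roll":0},{"grip":0,"x":-0.02,"y":0,"z":-0.01,"roll":0},{"grip":0,"x":-0.03,"y":0,"z":-0.014,"roll":0},{"grip":0,"x":-0.04,"y":0,"z":-0.016,"roll":0},{"grip":0,"x":-0.05,"y":0,"z":-0.018,"roll":0}]}}

```text
t: 7.95
ee_pos: [0.5904, 0.1551, 0.1462]
tcp_rot: [0.0, 0.707, 0.707, -0.001]
wrist_force: [-0.4, -0.1, 1.3]
grip_width: 0.0002
grasp_force: 0.3
```

Request:
{"op": "move_arm", "data": {"increments": [{"grip":0,"x":-0.01,"y":0,"z":-0.002,"roll":0},{"grip":0,"x":-0.02,"y":0,"z":-0.003,"roll":0},{"grip":0,"x":-0.03,"y":0,"z":-0.003,"roll":0},{"grip":0,"x":-0.04,"y":0,"z":-0.003,"roll":0},{"grip":0,"x":-0.05,"y":0,"z":-0.003,"roll":0}]}}

```text
t: 8.45
ee_pos: [0.5904, 0.1058, 0.1492]
tcp_rot: [-0.0, 0.707, 0.707, -0.0]
wrist_force: [-0.1, 0.2, 0.9]
grip_width: 0.0001
grasp_force: 0.0
```

Run:
```python
from workcell import *
from h import *
f=grab_frame("side");np.savez("s6.npz",**f)
W=cloud(f).reshape(-1,3)
for x0 in(.525,.655):
    m=(abs(W[:,0]-x0)<.01)&(W[:,1]>.0)&(W[:,1]<.3)&(W[:,2]>.1)&(W[:,2]<.22)
    q=W[m];print(len(q),np.arctan2(q[:,2]-.037,q[:,1]-.103).mean(),q[:,2].max())
print(read_state()["ee_pos"],read_state()["wrist_force"])
```

```text
430 1.6958870277913505 0.2053126090573567
315 1.6889496052889619 0.20484834025325527
[0.59055781 0.10336246 0.14914574] [-0.61294945 -1.46709598  0.27391436]
```

Request:
{"op": "move_arm", "data": {"increments": [{"grip":0,"x":-0.008,"y":0,"z":0,"roll":0},{"grip":0,"x":-0.015,"y":0,"z":0,"roll":0},{"grip":0,"x":-0.02,"y":0,"z":0,"roll":0},{"grip":0,"x":0.02,"y":0,"z":0,"roll":0},{"grip":0,"x":0.06,"y":0,"z":-0.02,"roll":0}]}}

```text
t: 9.0
ee_pos: [0.5892, 0.1651, 0.1671]
tcp_rot: [-0.001, 0.709, 0.706, -0.002]
wrist_force: [0.9, 1.2, 0.2]
grip_width: -0.0001
grasp_force: 0.0
```

Request:
{"op": "move_arm", "data": {"increments": [{"grip":0,"x":0.04,"y":-0.03,"z":-0.03,"roll":0},{"grip":0,"x":0.06,"y":-0.07,"z":-0.05,"roll":0},{"grip":0,"x":0.06,"y":-0.11,"z":-0.05,"roll":0},{"grip":0,"x":0.06,"y":-0.112,"z":-0.05,"roll":0}]}}

```text
t: 9.4
ee_pos: [0.4734, 0.229, 0.2201]
tcp_rot: [-0.001, 0.705, 0.71, -0.0]
wrist_force: [0.2, 0.2, -0.3]
grip_width: 0.0001
grasp_force: 0.0
```

Run:
```python
from workcell import *
from h import *
f=grab_frame("side");np.savez("s7.npz",**f);f2=grab_frame("scene");np.savez("sc7.npz",**f2)
for n,f in(("side",f),("scene",f2)):
    W=cloud(f).reshape(-1,3)
    for x0 in(.525,.655):
        m=(abs(W[:,0]-x0)<.01)&(W[:,1]>.0)&(W[:,1]<.12)&(W[:,2]>.1)&(W[:,2]<.22)
        q=W[m];print(n,len(q),np.polyfit(q[:,2],q[:,1],1) if len(q)>9 else 0,q[:,2].max() if len(q) else 0)
    g=f["image"].reshape(-1,3).max(1)<75
    for lo,hi in((.44,.51),(.67,.74)):
        b=W[g&(W[:,0]>lo)&(W[:,0]<hi)&(W[:,1]>.12)&(W[:,1]<.24)&(W[:,2]>.025)&(W[:,2]<.09)]
        if len(b): print("barrel",len(b),np.median(b,axis=0).round(4),np.percentile(b,[3,97],axis=0).round(3).tolist())
s=read_state();print(s["t"],s["ee_pos"],s["wrist_force"])
a=cv2.resize(np.load("s7.npz")["image"][60:260,150:350],(400,400));b=cv2.resize(f2["image"][80:280,150:350],(400,400))
cv2.imwrite("pics/c4.png",np.hstack([a,b]))
```

```text
side 375 [-0.25238921  0.10901342] 0.2000505482106285
side 265 [-0.25268282  0.10960792] 0.20019123074355227
barrel 49 [0.4738 0.1764 0.057 ] [[0.461, 0.174, 0.052], [0.495, 0.183, 0.062]]
scene 451 [-0.26113566  0.11216817] 0.20181341442549278
scene 328 [-0.26447947  0.11328293] 0.20152429987936962
barrel 159 [0.481  0.1793 0.0608] [[0.462, 0.123, 0.051], [0.506, 0.19, 0.077]]
9.5 [0.47812764 0.227042   0.21994814] [ 0.90143178 -0.32887132 -0.34898153]
```

View pics/c4.png

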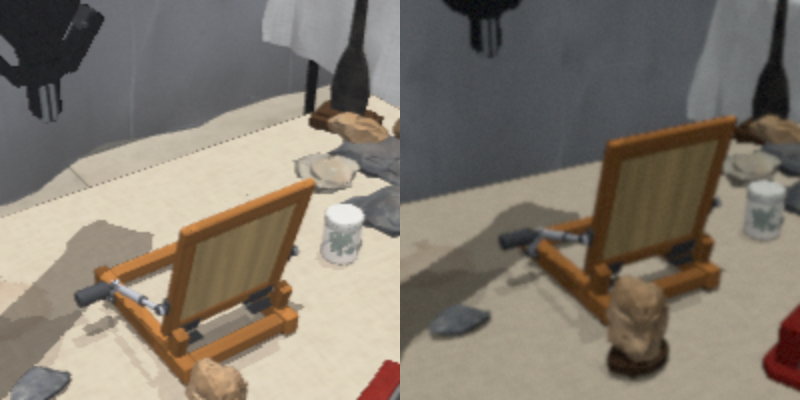

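Request:
{"op": "move_arm", "data": {"increments": [{"grip":0,"x":-0.024,"y":-0.002,"z":0.03,"roll":0},{"grip":0,"x":-0.047,"y":-0.003,"z":0.07,"roll":0},{"grip":0,"x":-0.047,"y":-0.003,"z":0.11,"roll":0},{"grip":0,"x":-0.047,"y":-0.003,"z":0.15,"roll":0},{"grip":0,"x":-0.047,"y":-0.003,"z":0.165,"roll":0}]}}

```text
t: 10.0
ee_pos: [0.4747, 0.1774, 0.0504]
tcp_rot: [-0.001, 0.708, 0.706, -0.003]
wrist_force: [-0.1, 0.4, 0.3]
grip_width: -0.0006
grasp_force: 0.0
```

Request:
{"op": "move_arm", "data": {"increments": [{"grip":0,"x":0,"y":0,"z":0.003,"roll":0},{"grip":0,"x":0,"y":0,"z":0.006,"roll":0},{"grip":0,"x":0,"y":0,"z":0.006,"roll":0}]}}

```text
t: 10.3
ee_pos: [0.4768, 0.1798, 0.0489]
tcp_rot: [0.0, 0.707, 0.707, 0.001]
wrist_force: [-0.9, 0.1, -0.4]
grip_width: 0.0
grasp_force: 0.0
```

Request:
{"op": "move_arm", "data": {"increments": [{"grip":0,"x":0,"y":0,"z":0.004,"roll":0},{"grip":0,"x":0,"y":0,"z":0.008,"roll":0},{"grip":0,"x":0,"y":0,"z":0.011,"roll":0},{"grip":0,"x":0,"y":0,"z":0.011,"roll":0}]}}

```text
t: 10.7
ee_pos: [0.4762, 0.1783, 0.038]
tcp_rot: [0.001, 0.708, 0.707, -0.0]
wrist_force: [-1.2, -4.7, 8.8]
grip_width: -0.0003
grasp_force: 4.5
```

Request:
{"op": "move_arm", "data": {"increments": [{"grip":0,"x":-0.001,"y":0,"z":0.0015,"roll":0},{"grip":0,"x":-0.002,"y":0,"z":0.003,"roll":0}]}}

```text
t: 10.9
ee_pos: [0.4763, 0.1762, 0.0355]
tcp_rot: [0.001, 0.707, 0.707, -0.0]
wrist_force: [-2.9, -5.5, 12.5]
grip_width: 0.0
grasp_force: 6.3
```

Request:
{"op": "move_arm", "data": {"increments": [{"grip":0,"x":-0.001,"y":0,"z":0.0015,"roll":0},{"grip":0,"x":-0.002,"y":0,"z":0.003,"roll":0}]}}

```text
t: 11.1
ee_pos: [0.4763, 0.1739, 0.0326]
tcp_rot: [0.001, 0.708, 0.707, -0.0]
wrist_force: [-1.0, -6.1, 10.5]
grip_width: 0.0001
grasp_force: 5.7
```

Request:
{"op": "move_arm", "data": {"increments": [{"grip":0,"x":-0.001,"y":0,"z":0.0015,"roll":0},{"grip":0,"x":-0.002,"y":0,"z":0.003,"roll":0}]}}

```text
t: 11.3
ee_pos: [0.4763, 0.1717, 0.0293]
tcp_rot: [0.001, 0.708, 0.707, -0.0]
wrist_force: [-0.3, -6.0, 6.9]
grip_width: 0.0001
grasp_force: 3.4
```

Request:
{"op": "move_arm", "data": {"increments": [{"grip":0,"x":-0.001,"y":0,"z":0.0015,"roll":0},{"grip":0,"x":-0.002,"y":0,"z":0.003,"roll":0}]}}

```text
t: 11.5
ee_pos: [0.476, 0.1717, 0.0256]
tcp_rot: [0.0, 0.707, 0.707, 0.0]
wrist_force: [0.7, -0.1, 0.7]
grip_width: -0.0005
grasp_force: 0.0
```

Request:
{"op": "move_arm", "data": {"increments": [{"grip":0,"x":-0.001,"y":0,"z":0.0015,"roll":0},{"grip":0,"x":-0.001,"y":0,"z":0.003,"roll":0}]}}

```text
t: 11.7
ee_pos: [0.4756, 0.1708, 0.0225]
tcp_rot: [0.0, 0.707, 0.707, -0.0]
wrist_force: [-2.3, -2.8, 12.6]
grip_width: 0.0
grasp_force: 5.9
```

The right stay snapped (force fell to 0, then rose on the hard stop). Now the left one.

Request:
{"op": "move_arm", "data": {"increments": [{"grip":0,"x":0,"y":0,"z":-0.03,"roll":0},{"grip":0,"x":0.01,"y":0,"z":-0.08,"roll":0},{"grip":0,"x":0.03,"y":0,"z":-0.12,"roll":0},{"grip":0,"x":0.03,"y":0.04,"z":-0.13,"roll":0},{"grip":0,"x":0.03,"y":0.085,"z":-0.13,"roll":0}]}}

```text
t: 12.2
ee_pos: [0.5621, 0.2034, 0.1559]
tcp_rot: [0.001, 0.706, 0.708, 0.003]
wrist_force: [0.7, 0.2, 0.9]
grip_width: -0.0005
grasp_force: 0.0
```

Request:
{"op": "move_arm", "data": {"increments": [{"grip":0,"x":0,"y":0.045,"z":0,"roll":0},{"grip":0,"x":0,"y":0.09,"z":0,"roll":0},{"grip":0,"x":0,"y":0.135,"z":0,"roll":0},{"grip":0,"x":-0.01,"y":0.138,"z":0,"roll":0},{"grip":0,"x":-0.018,"y":0.138,"z":0,"roll":0}]}}

```text
t: 12.7
ee_pos: [0.6985, 0.1822, 0.1505]
tcp_rot: [-0.001, 0.707, 0.707, -0.001]
wrist_force: [-1.2, -0.1, -0.6]
grip_width: -0.0002
grasp_force: 0.0
```

Run:
```python
from workcell import *
from h import *
s=read_state();g=grab_frame("wrist");print(s["t"],s["ee_pos"],s["tcp_rot"])
z=g["z_map"];v,u=np.mgrid[:384,:512]
p=np.dstack([(u-g["cx"])/g["fx"]*z,(v-g["cy"])/g["fy"]*z,z,np.ones_like(z)])@g["tool_from_camera"].T
w=(rot(s["tcp_rot"]).apply(p[...,:3].reshape(-1,3))+s["ee_pos"])
d=(g["image"].reshape(-1,3).max(1)<80)&(w[:,2]>.04)&(w[:,2]<.075)&(w[:,0]>.66)&(w[:,0]<.74)&(w[:,1]>.15)
q=w[d];print(len(q),np.percentile(q,[2,50,98],axis=0).round(4).tolist())
f=grab_frame("side");W=cloud(f).reshape(-1,3);k=f["image"].reshape(-1,3).max(1)<75
b=W[k&(abs(W[:,0]-.475)<.03)&(W[:,1]>.12)&(W[:,1]<.24)&(W[:,2]>.02)&(W[:,2]<.09)];print("right barrel",len(b),np.median(b,axis=0).round(4))
```

```text
12.7 [0.6985178  0.18215153 0.15052132] [-5.46680553e-04  7.07248311e-01  7.06964301e-01 -1.00287382e-03]
664 [[0.678, 0.1812, 0.0596], [0.697, 0.1898, 0.0646], [0.7159, 0.1955, 0.0669]]
right barrel 137 [0.4794 0.1651 0.045 ]
```

Request:
{"op": "move_arm", "data": {"increments": [{"grip":0,"x":0.001,"y":0,"z":0.03,"roll":0},{"grip":0,"x":0.001,"y":0,"z":0.06,"roll":0},{"grip":0,"x":0.001,"y":0,"z":0.09,"roll":0},{"grip":0,"x":0.001,"y":0,"z":0.106,"roll":0},{"grip":0,"x":0.001,"y":0,"z":0.106,"roll":0}]}}

```text
t: 13.3
ee_pos: [0.696, 0.1839, 0.0442]
tcp_rot: [-0.001, 0.707, 0.707, -0.002]
wrist_force: [-0.5, -0.1, 0.4]
grip_width: 0.0001
grasp_force: 0.0
```

Request:
{"op": "move_arm", "data": {"increments": [{"grip":0,"x":0,"y":0,"z":0.003,"roll":0},{"grip":0,"x":0,"y":0,"z":0.006,"roll":0}]}}

```text
t: 13.5
ee_pos: [0.6999, 0.1844, 0.0425]
tcp_rot: [0.001, 0.707, 0.707, 0.002]
wrist_force: [0.4, -0.4, 0.3]
grip_width: 0.0002
grasp_force: 0.0
```

Request:
{"op": "move_arm", "data": {"increments": [{"grip":0,"x":-0.001,"y":0,"z":0.0015,"roll":0},{"grip":0,"x":-0.002,"y":0,"z":0.003,"roll":0}]}}

```text
t: 13.7
ee_pos: [0.6995, 0.182, 0.0388]
tcp_rot: [0.001, 0.707, 0.707, 0.001]
wrist_force: [-1.0, -0.4, 4.2]
grip_width: 0.0001
grasp_force: 2.2
```

Request:
{"op": "move_arm", "data": {"increments": [{"grip":0,"x":-0.001,"y":0,"z":0.0015,"roll":0},{"grip":0,"x":-0.002,"y":0,"z":0.003,"roll":0}]}}

```text
t: 13.9
ee_pos: [0.6996, 0.1798, 0.0362]
tcp_rot: [0.001, 0.707, 0.707, 0.001]
wrist_force: [-1.3, -0.6, 8.2]
grip_width: -0.0001
grasp_force: 4.1
```

Request:
{"op": "move_arm", "data": {"increments": [{"grip":0,"x":-0.001,"y":0,"z":0.0015,"roll":0},{"grip":0,"x":-0.002,"y":0,"z":0.003,"roll":0}]}}

```text
t: 14.1
ee_pos: [0.6996, 0.1776, 0.0334]
tcp_rot: [0.001, 0.707, 0.707, 0.001]
wrist_force: [-2.0, -1.1, 7.8]
grip_width: 0.0001
grasp_force: 4.2
```

Request:
{"op": "move_arm", "data": {"increments": [{"grip":0,"x":-0.001,"y":0,"z":0.0015,"roll":0},{"grip":0,"x":-0.002,"y":0,"z":0.003,"roll":0}]}}

```text
t: 14.3
ee_pos: [0.6995, 0.1753, 0.03]
tcp_rot: [0.001, 0.707, 0.707, 0.001]
wrist_force: [-1.5, -0.4, 5.8]
grip_width: 0.0
grasp_force: 2.5
```

Request:
{"op": "move_arm", "data": {"increments": [{"grip":0,"x":-0.001,"y":0,"z":0.0015,"roll":0},{"grip":0,"x":-0.002,"y":0,"z":0.003,"roll":0}]}}

```text
t: 14.5
ee_pos: [0.699, 0.1733, 0.0257]
tcp_rot: [0.0, 0.707, 0.707, 0.0]
wrist_force: [-0.9, 1.2, 0.3]
grip_width: 0.0001
grasp_force: 0.0
```

Request:
{"op": "move_arm", "data": {"increments": [{"grip":0,"x":-0.001,"y":0,"z":0.0015,"roll":0},{"grip":0,"x":-0.001,"y":0,"z":0.003,"roll":0}]}}

```text
t: 14.7
ee_pos: [0.6985, 0.1726, 0.0227]
tcp_rot: [-0.0, 0.707, 0.707, -0.0]
wrist_force: [-3.1, -2.0, 10.3]
grip_width: 0.0003
grasp_force: 5.3
```

Same signature on the left: it snapped and sits on its stop. I'll retreat and check.

Request:
{"op": "move_arm", "data": {"increments": [{"grip":0,"x":0,"y":0,"z":-0.03,"roll":0},{"grip":0,"x":0.01,"y":0,"z":-0.08,"roll":0},{"grip":0,"x":0.05,"y":0,"z":-0.12,"roll":0},{"grip":0,"x":0.09,"y":-0.02,"z":-0.16,"roll":0},{"grip":0,"x":0.09,"y":-0.02,"z":-0.16,"roll":0}]}}

```text
t: 15.2
ee_pos: [0.6779, 0.2697, 0.1867]
tcp_rot: [-0.001, 0.705, 0.709, 0.004]
wrist_force: [-0.4, 0.8, 0.2]
grip_width: 0.0002
grasp_force: 0.0
```

Run:
```python
from workcell import *
from h import *
s=read_state();g=grab_frame("wrist");print(s["t"],s["ee_pos"],s["wrist_force"])
z=g["z_map"];v,u=np.mgrid[:384,:512]
p=np.dstack([(u-g["cx"])/g["fx"]*z,(v-g["cy"])/g["fy"]*z,z,np.ones_like(z)])@g["tool_from_camera"].T
w=(rot(s["tcp_rot"]).apply(p[...,:3].reshape(-1,3))+s["ee_pos"])
k=g["image"].reshape(-1,3).max(1)<80
f=grab_frame("side");W=cloud(f).reshape(-1,3);K=f["image"].reshape(-1,3).max(1)<75
for n,A,D in(("wrist",w,k),("side",W,K)):
  for x0 in(.477,.697):
    q=A[D&(abs(A[:,0]-x0)<.025)&(A[:,1]>.13)&(A[:,1]<.22)&(A[:,2]>.025)&(A[:,2]<.08)]
    if len(q): print(n,x0,len(q),np.percentile(q,[2,50,98],axis=0).round(3).tolist())
m=(abs(W[:,0]-.525)<.01)&(W[:,1]>0)&(W[:,1]<.12)&(W[:,2]>.1)&(W[:,2]<.22);print(np.polyfit(W[m,2],W[m,1],1))
a=cv2.resize(f["image"][60:260,150:350],(400,400));b=cv2.resize(g["image"],(400,300));im=np.zeros((400,800,3),np.uint8);im[:,:400]=a;im[:300,400:]=b
cv2.imwrite("pics/c5.png",im)
```

```text
15.2 [0.67791004 0.2696956  0.18673119] [-0.40515441  0.79791623  0.20078868]
wrist 0.477 514 [[0.464, 0.168, 0.038], [0.483, 0.176, 0.047], [0.5, 0.18, 0.05]]
wrist 0.697 27 [[0.714, 0.172, 0.04], [0.716, 0.18, 0.047], [0.717, 0.182, 0.05]]
side 0.477 82 [[0.461, 0.16, 0.036], [0.471, 0.164, 0.042], [0.498, 0.174, 0.05]]
[-0.25455935  0.10933834]
```

View pics/c5.png

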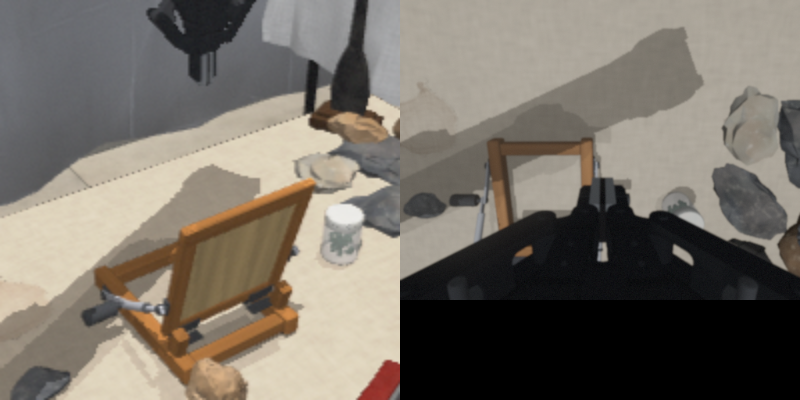

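Both barrel tops are at about 49 mm, the locked height of 40 mm plus the 9 mm radius. The panel leans back and the arm is clear of everything, so I'm handing in.

```bash
python3 -c "
from workcell import *
print(close_job())"
```

```text
the job is handed in; nothing more can be done
None
```

The easel is up and handed in at about 15 s: the panel leans back on its stops at about 1.82 rad, both stays snapped past dead centre onto theirs, and the bystanders were never touched. The real fingertips sat about 28 mm short of the stated TCP, so I corrected for that; the judging result was not shown to me.

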